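# Put the account book back in the packed rack

## Task

Put the loose account book back in its place: slide the rack's right-hand end panel outwards by two or three centimetres to make room, then push the book, upright and spine towards you, into the gap in the row, nudging its neighbours apart without tipping them, until it is fully home against the back rail and flush with the other spines. Then slide the end panel back in until the row is closed up with no gaps, and let go; leave the other things on the counter where they are.

Things in the scene. Friction and masses are not known exactly. Their poses are not given: they have to be found in the camera images.
- rack: Wooden book rack screwed to the counter, open to the front and top: base board 140 mm deep (x), 260 mm long (y), 12 mm thick, front edge rounded; fixed end panel on the left (inner face at y = +115 mm, top at z = 197 mm); sliding end panel on the right. Origin: centre of the base's underside, x to its back (away from the robot), y along the row to the left, z up. Wood and book cloth are smooth (friction about 0.3).
- rack_home (a point): Where the ledger's origin belongs when it is home and the row closed up: 5, 45, 12 mm in the rack's frame, axes as the rack. Home, a book's fore-edge meets the low back rail (60 mm beyond the rack's origin in x, 42 to 72 mm above the counter) and its spine is 20 mm behind the base's front edge. At the start the gap here, after the second book from the left, is about 18 mm wide with its middle 3.5 mm to the left (+y).
- bookend (a joint): Travel of the rack's sliding right-hand end panel (m), 0 to 0.067, growing as it slides outwards (rack -y); about 4 N of friction holds it where it is left. Its inner face is at y = -(33 mm + value) in the rack's frame. At 0.020 all six books just fill the row; it starts near 0.0155, close up against the last book.
- bookend_top (a point): Middle of the top edge of the sliding end panel, which is 112 mm long (rack's x), 12 mm thick (rack's y), its top edge 197 mm above the counter, so it stands 30 mm or more above the books. Axes as the rack.
- ledger: The loose account book, standing upright on the counter to the left of the rack: 110 mm deep (x), 28 mm thick (y), 150 mm tall (z), about 0.3 kg, dark cloth. The round spine (half circle, 14 mm radius) is at -x, 55 mm from the origin; the fore-edge at +x, 55 mm, has corners rounded to 3 mm. Origin: centre of its underside.
- ledger_spine (a point): Middle of the ledger's spine, 75 mm above its underside. Axes as the ledger.
- book1: One of five account books standing in the rack, told apart only by height (this one 150 mm): 28 mm thick (y), 110 mm deep (x), about 0.3 kg, round spine (14 mm radius) to -x. Origin: centre of its underside. Their order varies; they stand nearly touching (0 to 2 mm apart), two to the left of the gap and three to the right.
- book2: One of five account books standing in the rack, told apart only by height (this one 144 mm): 28 mm thick (y), 110 mm deep (x), about 0.3 kg, round spine (14 mm radius) to -x. Origin: centre of its underside. Their order varies; they stand nearly touching (0 to 2 mm apart), two to the left of the gap and three to the right.
- book3: One of five account books standing in the rack, told apart only by height (this one 155 mm): 28 mm thick (y), 110 mm deep (x), about 0.3 kg, round spine (14 mm radius) to -x. Origin: centre of its underside. Their order varies; they stand nearly touching (0 to 2 mm apart), two to the left of the gap and three to the right.
- book4: One of five account books standing in the rack, told apart only by height (this one 147 mm): 28 mm thick (y), 110 mm deep (x), about 0.3 kg, round spine (14 mm radius) to -x. Origin: centre of its underside. Their order varies; they stand nearly touching (0 to 2 mm apart), two to the left of the gap and three to the right.
- book5: One of five account books standing in the rack, told apart only by height (this one 152 mm): 28 mm thick (y), 110 mm deep (x), about 0.3 kg, round spine (14 mm radius) to -x. Origin: centre of its underside. Their order varies; they stand nearly touching (0 to 2 mm apart), two to the left of the gap and three to the right.
- bottle: Amber bottle with an orange cap, 68 mm across, 190 mm high, standing on the counter. Leave alone. Origin: centre of its underside.
- iron_weight: Six-sided iron 500 g weight, about 64 mm across, 24 mm high, on the counter between the rack and the scale. Leave alone. Origin: centre of its underside.
- calculator: Desk calculator, 140 x 80 x 20 mm, lying on the counter in front of the rack to the right. Leave alone. Origin: centre of its underside.
Mind the look-alikes: they are no part of the job. What is shaped like the ledger but red is not meant. What is shaped like the book2 but orange is not meant.

How it is judged:
On the way, in this order (a step that is already met when the one before it is completed fails the run):
1. the end panel has been slid out to make room (joint above 0.025) (value of joint bookend above 0.025 m), for 0.1 s.
2. the ledger stands fully home in the gap, spine out, flush with the others (x of ledger_spine in the frame of rack between -0.0545 and -0.0455 m and y of ledger in the frame of rack between -0.005 and 0.056 m and angle between ledger's own z axis and vertical below 0.1 rad and angle between the x axis of ledger and the x axis of rack, either way round below 0.1 rad and z of ledger in the frame of rack between 0.008 and 0.017 m), for 0.2 s.
3. the end panel is closed up against the row (value of joint bookend below 0.026 m), for 0.2 s.
At the end, for the whole second after the job is handed in: Ledger upright in the gap (after the second book), on the base, spine out, spine within 4.5 mm of fully home, square within 6 degrees; the other five books upright and within 9 mm of home; end panel closed up, at most 6 mm of play left in the row (joint 0.016 to 0.026); ledger at rest (x of ledger_spine in the frame of rack between -0.0545 and -0.0455 m and y of ledger in the frame of rack between 0.03 and 0.051 m and angle between each of ledger, book1, book2, book3, book4, book5's own z axis and vertical below 0.1 rad and angle between the x axis of ledger and the x axis of rack, either way round below 0.1 rad and z of ledger in the frame of rack between 0.008 and 0.017 m and x of book1 in the frame of rack between -0.004 and 0.014 m and x of book2 in the frame of rack between -0.004 and 0.014 m and x of book3 in the frame of rack between -0.004 and 0.014 m and x of book4 in the frame of rack between -0.004 and 0.014 m and x of book5 in the frame of rack between -0.004 and 0.014 m and value of joint bookend between 0.016 and 0.026 m and linear speed of ledger below 0.02 m/s); the robot touches nothing.
It fails at once if a book of the row tips over (more than 20 degrees) (angle between any of book1, book2, book3, book4, book5's own z axis and vertical above 0.35 rad).
It fails at once if the loose ledger is tipped over (more than 35 degrees) (angle between ledger's own z axis and vertical above 0.6 rad).
It fails at once if a bystander (bottle, iron weight, calculator) is moved by more than 30 mm or tipped (distance of any of bottle, iron_weight, calculator from where it was at the start of the episode above 0.03 m or angle between bottle's own z axis and vertical above 0.35 rad).
It also fails if it takes over 72 s, if anything falls off the work surface, if the arm or the gripper's body presses on something with over 40 N, if the wrist force passes 120 N, or if a joint passes its speed limit or range.

## Robot

A 6-joint arm with a two-finger parallel gripper is mounted at the origin on the work surface. World frame = base frame: x ahead of the robot, y to its left, z up, the work surface at z = 0. Lengths are in m, angles in rad, forces in N, time in s.
With the tool pointing down it reaches from about 0.275 to 1 m from the base axis. Payload 8.4 kg.
Tool frame: the origin (TCP) lies on the centre line of the jaws, within the pads' length; the fingertips stand robot.tip_reach ahead of it and the grasp point (between the pads) lies 3 mm ahead of it (robot.tip_reach is the distance from the TCP to the fingertips, in m); z points along the fingers, y is the direction in which the jaws open and shut (so a half turn about z gives the same grasp; the last joint's range is limited). The gripper opens to 85 mm and grips with 20 to 120 N. Pads are 22 mm wide; open, the fingers measure 114 mm over their backs; the gripper's body (76 mm by 85 mm) begins 54 mm behind the grasp point. The pads swing forward as they close: fully open they stand 13 mm farther back than shut.
Start: joints at [1.127, 0.353, 1.633, -0, 1.155, -0.002], TCP at [0.267, 0.565, 0.253] pointing down, gripper open.
Joint ranges: [-2.63, 2.63], [-0.92, 2.1], [0.06, 2.66], [-1.3, 4.44], [0, 2.69], [-3.02, 3.02]. Speed limits (rad/s): [2.22, 2.22, 2.79, 3.14, 3.14, 3.14].

## Interface

Orientations are given as [roll, pitch, yaw] about the fixed x, y, z axes, in that order (R = Rz(yaw) Ry(pitch) Rx(roll)).
In Python, from rig import get_state, get_image, camera_info, robot gives the robot as it stands.
- The arm moves only by the tool move_arm, never from a script. Its argument "rows" is a list of rows, each a list of 3 entries, a list of its own where there are three numbers: the finger opening in mm, from 0 to 85.4, then the shift along the tool's x, y, z in units of 60 mm (1.0 is 60 mm), then the turn, a rotation vector about the tool's x, y, z in rad. A call has 1 to 20 rows; each row shifts and turns the commanded pose from where the row before left it, along the tool's axes as they then stand; what a row does not reach is not made up. A row lasts 1/8 s, in which the tool goes at most 62.5 mm and 10.7 degrees, less where a joint would pass 70% of its speed; a pose out of reach is approached as far as the arm can. A call is refused whole if a number of a shift passes 1 or a number of a turn 0.188, either way. A call with a gripper value outside its range is refused whole. The fingers move at their own pace and stop on an object; "grip_force" is the grip in N (left out, the last holds). Time passes only in rows, so rows that do not move let the fingers close. It gives the time, the measured TCP pose, the force and the opening at its end, in the units of the state.
- get_state(): the state, without advancing time (a new reading comes with each control period).
- get_image(name): name is "side" or "top" or "wrist"; returns (picture, depth): 400x640x3 uint8, red, green, blue; 400x640 float32, m along the optical axis (not along the pixel's ray), 0 where there is no reading.
- camera_info(name): a dict with "K" (3x3 intrinsics, pixels), "view" (4x4, takes a point from world to camera coordinates). Camera axes: x right, y down, z forward; pixel columns grow to the right and rows downward; lengths in m; the calibration is good to about 2 mm. A picture is of the moment at which its call begins: read the wrist's pose just before it. camera_info takes no time and is no camera call; for the wrist camera it gives the pose at the moment of the call.
- robot.finish_job(): hands the job in, once; it reports no verdict.
The state is a dict: "time_s": time; "joint_pos": joint angles; "qd": joint speeds; "tau": joint torques, N m; "tcp_pos": TCP position; "eef_rot": TCP orientation; "force": force on the tool from outside, world axes, zero at the start; "wrist_torque": the same for the moment, N m; "finger_gap": finger opening in m.
Only numpy, scipy, OpenCV 4.12 (cv2) and the standard library are available. Lean on these libraries where they do the work, as an engineer would, in place of code of your own. Each camera call takes 0.05 s, during which the arm holds its last target. There are 200 camera calls.

## Working session

There is one attempt and no reset: what is moved stays moved. The work goes in short steps, Python scripts to look and compute and a tool call to move; the robot and the scene stay as the last step left them, time stands still between calls to the robot, and variables do not carry over. Pictures are saved under pics/ and viewed, about 8 in all and at most 12, crops included, and the job is handed in when it is done.

Besides the shell and the picture viewer there is one more tool, called after "Call:" as a command line: name --argument value ..., lists and objects as JSON in quotes. move_arm: Moves the arm, as the interface text tells. Its arguments: {"type":"object","properties":{"rows":{"type":"array"},"grip_force":{"type":"number"}},"required":["rows"]}

```bash
ls; mkdir -p pics
cat > h.py <<'E'
import numpy as np, cv2
from rig import get_state,get_image,camera_info,robot
def cloud(name):
    ci=camera_info(name); im,d=get_image(name)
    K=np.array(ci["K"]);V=np.linalg.inv(np.array(ci["view"]))
    v,u=np.mgrid[:400,:640]
    P=np.stack([(u-K[0,2])/K[0,0]*d,(v-K[1,2])/K[1,1]*d,d,np.ones_like(d)],-1)@V.T
    P=P[...,:3].copy(); P[d==0]=np.nan
    return im,P
def save(n,im): cv2.imwrite(f"pics/{n}.png",np.ascontiguousarray(im[...,::-1]))
E
python3 - <<'E'
from h import *
print(get_state(), robot.tip_reach)
for n in ["side","top"]:
    im,P=cloud(n); save(n,im); np.savez(n,im=im,P=P)
    print(n,np.isfinite(P[...,0]).mean(), np.linalg.inv(np.array(camera_info(n)["view"])).round(3).tolist())
a=cv2.imread("pics/side.png");b=cv2.imread("pics/top.png")
cv2.imwrite("pics/both.png",cv2.resize(np.vstack([a,b]),(480,600)) if 0 else np.vstack([a,b])[:, :])
E
```

```text
pics
{'time_s': 0.0, 'joint_pos': array([ 1.12656103e+00,  3.53647789e-01,  1.63414017e+00, -2.12142918e-05,
        1.15515928e+00, -2.43238733e-03]), 'qd': array([ 9.72684836e-04,  1.10829038e-04,  8.92632424e-04,  7.19748736e-04,
       -4.05191226e-05, -7.50329001e-04]), 'tau': array([-2.67059058e-04, -6.05249262e+01, -3.42072558e+01,  1.66301502e-04,
        9.54309973e-03,  5.34211915e-05]), 'tcp_pos': array([0.26706776, 0.56458389, 0.25255928]), 'eef_rot': array([-3.14023802e+00,  1.61015349e-05,  2.69979833e+00]), 'force': array([ 0.16458148, -0.51300857,  0.80118795]), 'wrist_torque': array([-0.0420487 , -0.03608172, -0.00752772]), 'finger_gap': 0.08528299826005381} 0.022
side 0.99603125 [[0.655, -0.712, 0.254, 0.219], [-0.756, -0.612, 0.232, -0.286], [-0.01, -0.344, -0.939, 1.355], [0.0, 0.0, 0.0, 1.0]]
top 0.99596875 [[-0.003, -0.981, 0.196, 0.264], [-1.0, 0.0, -0.016, 0.009], [0.015, -0.197, -0.98, 1.502], [0.0, 0.0, 0.0, 1.0]]
```

View pics/top.png

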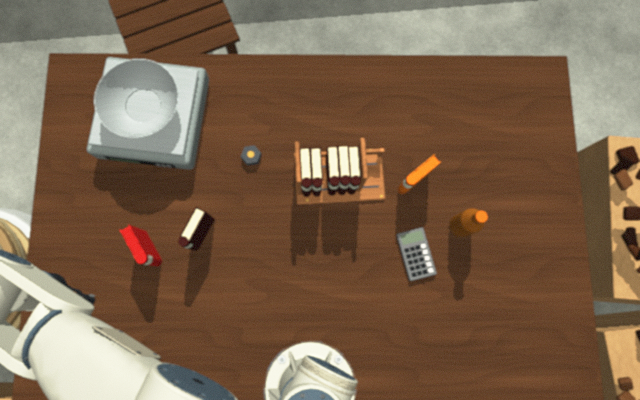

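View pics/side.png

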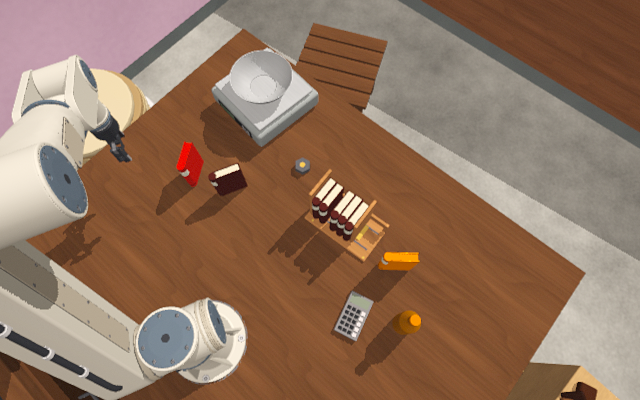

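The top view shows the dark ledger with cream pages at (196,229), a red look-alike at (140,246) and an orange one at (420,173). The rack with its five books is at (338,175) and its gap is at about (324,172). I'm choosing the dark one at (196,229).

Run:
```python
from h import *
for n,win,rw in (("top",(150,240,200,270),(280,400,120,215)),("side",(200,255,150,205),(290,400,160,265))):
    z=np.load(n+".npz");P=z["P"];im=z["im"].astype(int)
    a,b,c,d=win; Q=P[c:d,a:b].reshape(-1,3); C=im[c:d,a:b].reshape(-1,3)
    m=(Q[:,2]>0.135)&(Q[:,2]<.17)&~((C[:,0]>150)&(C[:,1]<80))
    T=Q[m]; r=cv2.minAreaRect((T[:,:2]*1000).astype(np.float32)); print(n,"ledger",m.sum(),r,T.mean(0),np.median(T[:,2]))
    a,b,c,d=rw; Q=P[c:d,a:b].reshape(-1,3)
    for lo,hi in ((.006,.02),(.135,.165),(.185,.205)):
        T=Q[(Q[:,2]>lo)&(Q[:,2]<hi)]
        r=cv2.minAreaRect((T[:,:2]*1000).astype(np.float32)); print(n,lo,len(T),r, cv2.boxPoints(r).round().tolist(),np.median(T[:,2]))
        if lo>.1:
            l=cv2.kmeans  
a=cv2.imread("pics/top.png")[120:215,110:400];b=cv2.imread("pics/side.png")[140:270,160:400]
s=lambda x,w:cv2.resize(x,None,fx=w/x.shape[1],fy=w/x.shape[1],interpolation=cv2.INTER_CUBIC)
A=s(a[:,170:290],400);B=s(b[:,120:],400)
C=s(cv2.imread("pics/top.png")[195:275,110:225],400)
h=max(A.shape[0],C.shape[0])
p=lambda x:np.pad(x,((0,h-x.shape[0]),(0,0),(0,0)))
cv2.imwrite("pics/crop.png",np.hstack([p(C),p(A)]))
```

```text
top ledger 468 ((430.15863037109375, 316.60540771484375), (30.43889617919922, 108.688720703125), 63.32229995727539) [0.43066288 0.31622661 0.14815541] 0.14844599093659705
top 0.006 1873 ((631.9561157226562, -90.37950134277344), (291.7366027832031, 361.0294189453125), 0.14246615767478943) [[486.0, 90.0], [487.0, -271.0], [778.0, -271.0], [777.0, 90.0]] 0.011458922657844095
top 0.135 1776 ((595.0096435546875, -52.56690216064453), (112.95439147949219, 183.66046142578125), 4.815196990966797) [[531.0, 34.0], [546.0, -149.0], [659.0, -139.0], [644.0, 44.0]] 0.15870798279394316
top 0.185 389 ((602.9564208984375, -53.4779052734375), (112.89132690429688, 187.34544372558594), 3.3034632205963135) [[541.0, 37.0], [552.0, -150.0], [665.0, -144.0], [654.0, 43.0]] 0.19611697063889144
side ledger 301 ((428.549560546875, 313.76043701171875), (31.427135467529297, 107.94525146484375), 63.91747283935547) [0.4279878  0.31239299 0.14684752] 0.14735718931325992
side 0.006 1292 ((640.755615234375, -53.359405517578125), (389.8913269042969, 404.8747863769531), 41.87077331542969) [[360.0, -33.0], [631.0, -334.0], [921.0, -74.0], [651.0, 228.0]] 0.011636940379974314
side 0.135 1494 ((599.6135864257812, -137.5581817626953), (117.804931640625, 344.9694519042969), 2.6805052757263184) [[533.0, 32.0], [549.0, -313.0], [667.0, -307.0], [650.0, 37.0]] 0.15739425344936975
side 0.185 280 ((600.211669921875, -55.34919738769531), (111.89669036865234, 188.1665496826172), 3.2710256576538086) [[539.0, 35.0], [550.0, -152.0], [661.0, -146.0], [651.0, 42.0]] 0.19517764482056743
```

View pics/crop.png

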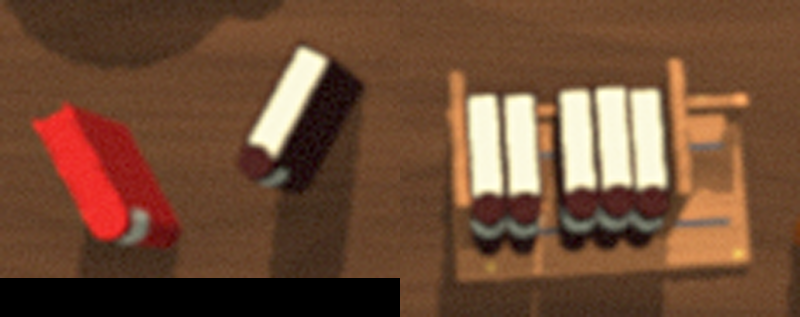

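The crop confirms the choice: the dark ledger has its spine at the lower left, towards the robot and +y. The two left books, the gap and the three right books match the description. Next I'll refine the rack pose.

```bash
cat >> h.py <<'E'
from scipy.spatial.transform import Rotation as Ro
def to(p,rpy):
    "total tool-frame shift (units) then turn to reach TCP p, rpy"
    s=get_state(); R=Ro.from_euler('xyz',s["eef_rot"]); T=Ro.from_euler('xyz',rpy)
    print("shift",(R.inv().apply(np.array(p)-s["tcp_pos"])/.06).round(3),"then turn",(R.inv()*T).as_rotvec().round(3))
def rackfit(n,im,P,verbose=1):
    Q=P.reshape(-1,3); C=im.reshape(-1,3).astype(int)
    box=(Q[:,0]>.48)&(Q[:,0]<.72)&(Q[:,1]>-.23)&(Q[:,1]<.09)
    T=Q[box&(Q[:,2]>.187)&(Q[:,2]<.203)]
    c=np.array([.6,-.053]); th=.058
    out={}
    for name,sel in (("L",T[T[:,1]>-.02]),("R",T[T[:,1]<-.08])):
        r=cv2.minAreaRect((sel[:,:2]*1000).astype(np.float32)); 
        out[name]=sel[:,:2].mean(0); print(n,name,len(sel),np.round(r[0],1),np.round(r[1],1),round(r[2],2),sel[:,:2].mean(0).round(4))
    return out,Q[box],C[box]
E
python3 - <<'E'
from h import *
for n in ("top","side"):
    z=np.load(n+".npz"); o,Q,C=rackfit(n,z["im"],z["P"])
    th=.058; c,s=np.cos(th),np.sin(th)
    q=Q[:,:2]@np.array([[c,-s],[s,c]])   # rack-aligned coords
    hsv=cv2.cvtColor(C.astype(np.uint8)[None],cv2.COLOR_RGB2HSV)[0]
    w=(Q[:,2]>.005)&(Q[:,2]<.02)&(hsv[:,2]>90)
    # front edge: per y-bin min x
    b=q[w]; print("base x",np.percentile(b[:,0],[.5,2,50,98,99.5]).round(4),"y",np.percentile(b[:,1],[.5,2,98,99.5]).round(4))
    bt=(Q[:,2]>.14)&(Q[:,2]<.16)&(hsv[:,2]>180)&(hsv[:,1]<90)
    b=q[bt]; h,e=np.histogram(b[:,1],bins=np.arange(-.17,.09,.004)); print([(round(float(x),3),int(k)) for x,k in zip(e,h) if k])
    print("pages x",np.percentile(b[:,0],[1,5,95,99]).round(4))
E
```

```text
top L 184 [597.9  34.1] [112.9  11.9] 3.42 [0.5955 0.0338]
top R 189 [ 608.2 -140.7] [112.4  12.7] 3.33 [ 0.6082 -0.1403]
base x [0.4872 0.5042 0.5512 0.7023 0.714 ] y [-0.2626 -0.2511  0.0415  0.0496]
[(-0.17, 2), (-0.166, 46), (-0.162, 40), (-0.158, 43), (-0.154, 41), (-0.15, 44), (-0.146, 32), (-0.134, 1), (-0.13, 1), (-0.126, 2), (-0.122, 2), (-0.118, 4), (-0.11, 2), (-0.106, 13), (-0.102, 14), (-0.098, 9), (-0.094, 12), (-0.09, 12), (-0.086, 3), (-0.066, 10), (-0.062, 39), (-0.058, 37), (-0.054, 35), (-0.05, 41), (-0.046, 35), (-0.042, 22), (-0.034, 15), (-0.03, 20), (-0.026, 26), (-0.022, 22), (-0.018, 24), (-0.014, 19)]
pages x [0.5631 0.5668 0.6384 0.6416]
side L 132 [595.5  30.8] [111.5  14. ] 4.12 [0.5932 0.0305]
side R 138 [ 605.2 -143.3] [111.9  11.9] 3.21 [ 0.6045 -0.1437]
base x [0.4878 0.5042 0.5464 0.6533 0.7046] y [-0.2537 -0.2523  0.002   0.0344]
[(-0.17, 1), (-0.166, 28), (-0.162, 30), (-0.158, 27), (-0.154, 28), (-0.15, 30), (-0.146, 24), (-0.138, 1), (-0.134, 3), (-0.13, 1), (-0.126, 2), (-0.122, 1), (-0.118, 1), (-0.11, 4), (-0.106, 10), (-0.102, 7), (-0.098, 9), (-0.094, 11), (-0.09, 9), (-0.066, 5), (-0.062, 26), (-0.058, 28), (-0.054, 26), (-0.05, 26), (-0.046, 26), (-0.042, 11), (-0.034, 16), (-0.03, 21), (-0.026, 16), (-0.022, 15), (-0.018, 22), (-0.014, 12)]
pages x [0.5624 0.5654 0.6372 0.6402]
```

```bash
cat >> h.py <<'E'
TH=.0573; O=np.array([.5896,-.0888])
def rk(x,y): return O+np.array([np.cos(TH)*x-np.sin(TH)*y,np.sin(TH)*x+np.cos(TH)*y])
def inv(p): d=np.array(p)[:2]-O; return np.array([np.cos(TH)*d[0]+np.sin(TH)*d[1],-np.sin(TH)*d[0]+np.cos(TH)*d[1]])
DN=[np.pi,0,np.pi+TH]
E
python3 -c "
from h import *
print(rk(16,-54.5) if 0 else rk(.014,-.0545)); to([.607,-.142,.253],DN)"
```

```text
[ 0.60669816 -0.14240879]
shift [-1.0157e+01 -8.2240e+00  4.0000e-03] then turn [-0.001 -0.    -0.499]
```

Call:
move_arm --rows '[[45,[-0.564,-0.457,0],[0,0,0]],[45,[-0.564,-0.457,0],[0,0,0]],[45,[-0.564,-0.457,0],[0,0,0]],[45,[-0.564,-0.457,0],[0,0,0]],[45,[-0.564,-0.457,0],[0,0,0]],[45,[-0.564,-0.457,0],[0,0,0]],[45,[-0.564,-0.457,0],[0,0,0]],[45,[-0.564,-0.457,0],[0,0,0]],[45,[-0.564,-0.457,0],[0,0,0]],[45,[-0.564,-0.457,0],[0,0,0]],[45,[-0.564,-0.457,0],[0,0,0]],[45,[-0.564,-0.457,0],[0,0,0]],[45,[-0.564,-0.457,0],[0,0,0]],[45,[-0.564,-0.457,0],[0,0,0]],[45,[-0.564,-0.457,0],[0,0,0]],[45,[-0.564,-0.457,0],[0,0,0]],[45,[-0.564,-0.457,0],[0,0,0]],[45,[-0.564,-0.457,0],[0,0,0]]]'

```text
time_s: 2.35
tcp_pos: [0.6071, -0.143, 0.2529]
eef_rot: [-3.142, -0.001, 2.7]
force: [0.3, 1.0, 0.7]
finger_gap: 0.0449
```

Call:
move_arm --rows '[[45,[0,0,0],[0,0,-0.166]],[45,[0,0,0],[0,0,-0.166]],[45,[0,0,0],[0,0,-0.167]],[45,[0,0,0],[0,0,0]],[45,[0,0,0],[0,0,0]]]'

```text
time_s: 2.98
tcp_pos: [0.6067, -0.1416, 0.2531]
eef_rot: [3.141, -0.0, -3.088]
force: [0.2, -0.7, 0.8]
finger_gap: 0.045
```

Run:
```python
from h import *
im,P=cloud("wrist"); save("w1",im); 
T=P[(P[...,2]>.187)&(P[...,2]<.203)&(abs(P[...,1]+.142)<.03)&(P[...,0]>.5)&(P[...,0]<.7)]
print(len(T)); 
if len(T)>50: print(cv2.minAreaRect((T[:,:2]*1000).astype(np.float32)))
to([.607,-.142,.188],DN)
```

```text
3216
((607.4102172851562, -140.7012939453125), (111.53759002685547, 12.001300811767578), 3.560594081878662)
shift [-0.004 -0.008  1.086] then turn [ 0.    -0.    -0.003]
```

View pics/w1.png

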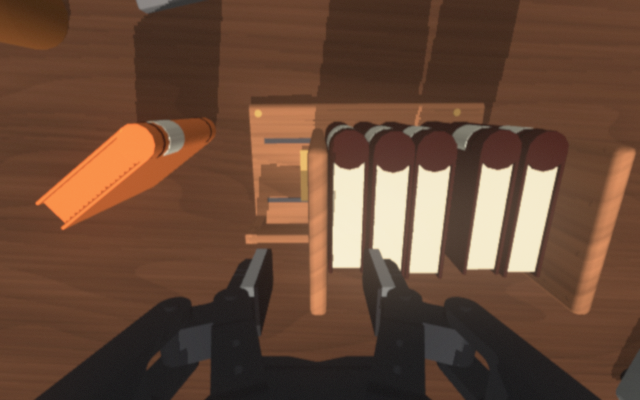

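The wrist view shows the panel top at about (318,230), centred between the fingers, with the books upright to its right and the gap at (462,200). I'm lowering and gripping.

Call:
move_arm --rows '[[45,[0,0,0.36],[0,0,0]],[45,[0,0.02,0.36],[0,0,0]],[45,[0,0,0.36],[0,0,0]],[0,[0,0,0],[0,0,0]],[0,[0,0,0],[0,0,0]],[0,[0,0,0],[0,0,0]],[0,[0,0,0],[0,0,0]],[0,[0,0,0],[0,0,0]]]' --grip_force 30

```text
time_s: 4.03
tcp_pos: [0.607, -0.1405, 0.1892]
eef_rot: [-3.141, 0.001, -3.085]
force: [-1.1, 0.1, 1.1]
finger_gap: 0.0113
```

Run:
```python
from h import *
print(get_state()['finger_gap'],get_state()['force'])
s=get_state(); print(s['tcp_pos'],inv(s['tcp_pos'])); to(list(rk(inv(s['tcp_pos'])[0],inv(s['tcp_pos'])[1]-.028))+[.1875],DN)
```

```text
0.01129997307023053 [-1.14695742  0.13411464  1.05364302]
[ 0.6070453  -0.14054671  0.18915701] [ 0.01445321 -0.05266085]
shift [-0.    -0.467  0.028] then turn [-0.     0.001 -0.   ]
```

Call:
move_arm --rows '[[0,[0,-0.06,0],[0,0,0]],[0,[0,-0.06,0],[0,0,0]],[0,[0,-0.06,0],[0,0,0]],[0,[0,-0.06,0],[0,0,0]],[0,[0,-0.06,0],[0,0,0]],[0,[0,-0.06,0],[0,0,0]],[0,[0,-0.06,0],[0,0,0]],[0,[0,-0.06,0],[0,0,0]],[0,[0,0,0],[0,0,0]],[0,[0,0,0],[0,0,0]]]'

```text
time_s: 5.28
tcp_pos: [0.6088, -0.1695, 0.1891]
eef_rot: [-3.141, 0.001, -3.084]
force: [-0.2, 2.2, 4.9]
finger_gap: 0.0117
```

Call:
move_arm --rows '[[45,[0,0,0],[0,0,0]],[45,[0,0,0],[0,0,0]],[45,[0,0,0],[0,0,0]],[45,[0,0,-0.5],[0,0,0]],[45,[0,0,-0.7],[0,0,0]],[45,[0,0.6,-0.3],[0,0,0]],[45,[0,0.6,0],[0,0,0]],[45,[0,0,0],[0,0,0]]]'

```text
time_s: 6.28
tcp_pos: [0.6042, -0.0955, 0.2788]
eef_rot: [3.141, 0.0, -3.082]
force: [0.0, -0.3, 0.1]
finger_gap: 0.0451
```

Run:
```python
from h import *
im,P=cloud("wrist"); save("w2",im); np.savez("w2",im=im,P=P)
o,Q,C=rackfit("w",im,P)
q=np.array([inv(p) for p in Q]); 
b=(Q[:,2]>.008)&(Q[:,2]<.016)&(C[:,0]>120)&(C[:,0]-C[:,2]>50)
print("base x",np.percentile(q[b,0],[.5,2,5]).round(4),b.sum(), "z",Q[b,2].mean())
t=(Q[:,2]>.13)&(Q[:,2]<.165)
for lo in np.arange(-.07,.12,.004):
    m=t&(q[:,1]>lo)&(q[:,1]<lo+.004)
    if m.sum()>20: print(round(lo,3),m.sum(),"x",np.percentile(q[m,0],[1,99]).round(4),"z",np.median(Q[m,2]).round(3))
to([.43,.315,.30],[np.pi,0,np.pi-.46])
```

```text
w L 3334 [596.8  33.6] [111.2  12.7] 3.18 [0.5922 0.0316]
w R 2848 [ 608.6 -168.3] [110.9  12.6] 3.66 [ 0.6036 -0.1673]
base x [-0.0657 -0.065  -0.0645] 4829 z 0.011112958747393844
-0.046 367 x [-0.0395  0.0597] z 0.155
-0.042 643 x [-0.0444  0.0572] z 0.153
-0.038 625 x [-0.047   0.0566] z 0.153
-0.034 630 x [-0.0481  0.0565] z 0.153
-0.03 632 x [-0.0481  0.0567] z 0.153
-0.026 621 x [-0.047   0.0563] z 0.153
-0.022 600 x [-0.0445  0.0582] z 0.154
-0.018 266 x [-0.041   0.0583] z 0.155
-0.014 436 x [-0.0454  0.0571] z 0.163
-0.01 494 x [-0.0474  0.0572] z 0.163
-0.006 480 x [-0.0484  0.0568] z 0.163
-0.002 481 x [-0.0484  0.0573] z 0.163
0.002 507 x [-0.047   0.0569] z 0.163
0.006 405 x [-0.044   0.0573] z 0.163
0.01 343 x [-0.0399  0.0593] z 0.162
0.014 635 x [-0.0445  0.0582] z 0.162
0.018 670 x [-0.0468  0.0562] z 0.161
0.022 680 x [-0.0478  0.0562] z 0.161
0.026 663 x [-0.0479  0.0561] z 0.161
0.03 626 x [-0.0467  0.055 ] z 0.161
0.034 602 x [-0.0441  0.0484] z 0.161
0.038 406 x [-0.0384  0.0474] z 0.163
0.058 1470 x [-0.0427  0.0589] z 0.15
0.062 650 x [-0.0463  0.0561] z 0.155
0.066 653 x [-0.0481  0.056 ] z 0.155
0.07 654 x [-0.0483  0.0558] z 0.156
0.074 631 x [-0.0475  0.0559] z 0.156
0.078 606 x [-0.0452  0.0562] z 0.156
0.082 726 x [-0.041   0.0596] z 0.157
0.086 826 x [-0.0399  0.0598] z 0.159
0.09 572 x [-0.0452  0.058 ] z 0.159
0.094 695 x [-0.047   0.0569] z 0.158
0.098 676 x [-0.0477  0.057 ] z 0.159
0.102 647 x [-0.0477  0.0572] z 0.159
0.106 638 x [-0.0449  0.0572] z 0.159
0.11 782 x [-0.042   0.0599] z 0.159
0.114 789 x [-0.0397  0.0684] z 0.161
0.118 28 x [-0.0414 -0.0402] z 0.156
shift [ 2.495  7.019 -0.36 ] then turn [-0.     0.     0.519]
```

View pics/w2.png

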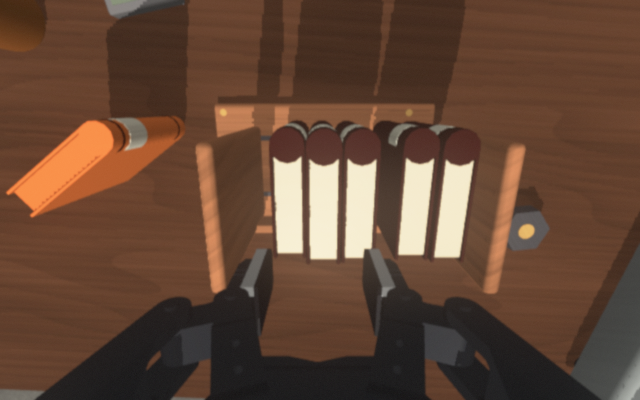

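The wrist view shows the panel slid out at (207,220). The books still stand, with the gap at about (385,190); in the rack frame it is 18.5 mm wide with its middle at y=48. Next, over to the ledger.

Call:
move_arm --rows '[[60,[0.208,0.585,-0.03],[0,0,0]],[60,[0.208,0.585,-0.03],[0,0,0]],[60,[0.208,0.585,-0.03],[0,0,0]],[60,[0.208,0.585,-0.03],[0,0,0]],[60,[0.208,0.585,-0.03],[0,0,0]],[60,[0.208,0.585,-0.03],[0,0,0]],[60,[0.208,0.585,-0.03],[0,0,0]],[60,[0.208,0.585,-0.03],[0,0,0]],[60,[0.208,0.585,-0.03],[0,0,0]],[60,[0.208,0.585,-0.03],[0,0,0]],[60,[0.208,0.585,-0.03],[0,0,0]],[60,[0.208,0.585,-0.03],[0,0,0]],[60,[0,0,0],[0,0,0.173]],[60,[0,0,0],[0,0,0.173]],[60,[0,0,0],[0,0,0.173]],[60,[0,0,0],[0,0,0]],[60,[0,0,0],[0,0,0]]]'

```text
time_s: 8.45
tcp_pos: [0.4311, 0.3143, 0.3]
eef_rot: [-3.141, 0.0, 2.683]
force: [0.3, -0.0, -0.6]
finger_gap: 0.0602
```

Run:
```python
from h import *
print(get_state()['tcp_pos'],get_state()['eef_rot'])
im,P=cloud("wrist"); save("w3",im); C=im.astype(int)
m=(P[...,2]>.14)&(P[...,2]<.158)&(np.hypot(P[...,0]-.43,P[...,1]-.315)<.075)&~((C[...,0]>130)&(C[...,1]<80))
T=P[m]; print(m.sum(),cv2.minAreaRect((T[:,:2]*1000).astype(np.float32)),np.median(T[:,2]))
```

```text
[0.43110416 0.3142522  0.29995667] [-3.14137196e+00  9.24364910e-05  2.68300833e+00]
3300 ((429.7056579589844, 317.63775634765625), (28.054349899291992, 109.29700469970703), 63.90066146850586) 0.14687717556140417
```

View pics/w3.png

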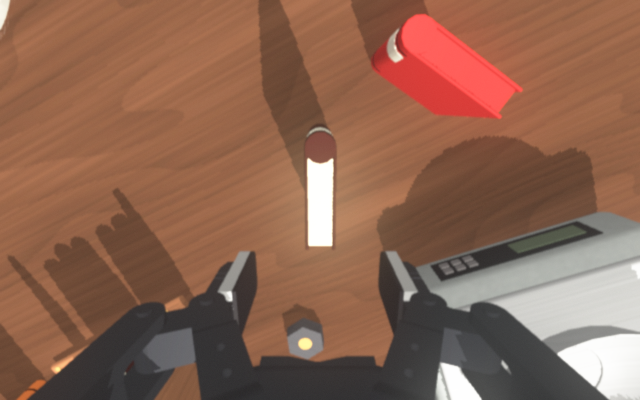

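The ledger's dark spine end is at (320,140) and its fore-edge at (320,245), square to the jaws. The red book is well clear.

```bash
python3 -c "
from h import *
to([.4046,.3290,.112],[np.pi,0,np.pi-.456])"
```

```text
shift [0.503 0.026 3.132] then turn [-0.     0.    -0.003]
```

Call:
move_arm --rows '[[60,[0.25,0.013,0],[0,0,0]],[60,[0.253,0.013,0],[0,0,0]],[60,[0,0,0.45],[0,0,0]],[60,[0,0,0.45],[0,0,0]],[60,[0,0,0.45],[0,0,0]],[60,[0,0,0.45],[0,0,0]],[60,[0,0,0.45],[0,0,0]],[60,[0,0,0.45],[0,0,0]],[60,[0,0,0.432],[0,0,0]],[60,[0,0,0],[0,0,0]],[15,[0,0,0],[0,0,0]],[15,[0,0,0],[0,0,0]],[15,[0,0,0],[0,0,0]],[15,[0,0,0],[0,0,0]],[15,[0,0,0],[0,0,0]],[15,[0,0,0],[0,0,0]]]' --grip_force 40

```text
time_s: 10.5
tcp_pos: [0.4048, 0.3302, 0.1135]
eef_rot: [3.14, 0.0, 2.68]
force: [-3.0, 0.8, 7.0]
finger_gap: 0.0276
```

```bash
python3 -c "
from h import *
print(get_state()['tcp_pos'],get_state()['finger_gap'],get_state()['eef_rot'])
to(list(rk(-.165-.028,.0455))+[.20],[np.pi,0,np.pi-.456])"
```

```text
[0.40480641 0.33015827 0.11345724] 0.02755978447454595 [3.13962692e+00 4.75191689e-04 2.67969236e+00]
shift [-2.701 -5.813 -1.453] then turn [ 0.002  0.    -0.006]
```

Call:
move_arm --rows '[[15,[0,0,-0.3],[0,0,0]],[15,[0,0,-0.4],[0,0,0]],[15,[0,0,-0.3],[0,0,0]],[15,[-0.19,-0.415,0],[0,0,0]],[15,[-0.19,-0.415,0],[0,0,0]],[15,[-0.19,-0.415,0],[0,0,0]],[15,[-0.19,-0.415,0],[0,0,0]],[15,[-0.19,-0.415,0],[0,0,0]],[15,[-0.19,-0.415,0],[0,0,0]],[15,[-0.19,-0.415,0],[0,0,0]],[15,[-0.19,-0.415,0],[0,0,0]],[15,[-0.19,-0.415,0],[0,0,0]],[15,[-0.19,-0.415,0],[0,0,0]],[15,[-0.19,-0.415,0],[0,0,0]],[15,[-0.19,-0.415,0],[0,0,0]],[15,[-0.19,-0.415,0],[0,0,0]],[15,[-0.19,-0.415,0],[0,0,0]]]'

```text
time_s: 12.62
tcp_pos: [0.3917, -0.0546, 0.1725]
eef_rot: [3.141, 0.0, 2.68]
force: [0.6, -0.8, -4.0]
finger_gap: 0.0279
```

Call:
move_arm --rows '[[15,[0,0,0],[0,0,-0.104]],[15,[0,0,0],[0,0,-0.104]],[15,[0,0,0],[0,0,-0.104]],[15,[0,0,0],[0,0,-0.104]],[15,[0,0,0],[0,0,-0.104]],[15,[0,0,0],[0,0,0]],[15,[0,0,0],[0,0,0]]]'

```text
time_s: 13.5
tcp_pos: [0.3919, -0.0537, 0.1723]
eef_rot: [-3.142, 0.0, -3.086]
force: [-0.1, -0.4, -3.8]
finger_gap: 0.0275
```

Run:
```python
from h import *
s=get_state();print(s['tcp_pos'],inv(s['tcp_pos']),s['finger_gap'],s['eef_rot'],s['force'])
outs=[]
for n in ("top","side","wrist"):
    im,P=cloud(n); save("g_"+n,im); zt=s['tcp_pos'][2]+.0375
    C=im.astype(int)
    q=P.reshape(-1,3); r=(q[:,:2]-O)@np.array([[np.cos(TH),-np.sin(TH)],[np.sin(TH),np.cos(TH)]])
    m=(abs(q[:,2]-zt)<.008)&(r[:,0]>-.235)&(r[:,0]<-.10)&(abs(r[:,1]-.045)<.04)&(C.reshape(-1,3).min(1)>110)&(C.reshape(-1,3)[:,0]>C.reshape(-1,3)[:,2]+15)
    if m.sum()>20: print(n,m.sum(),cv2.minAreaRect((r[m]*1000).astype(np.float32)),np.median(q[m,2]))
save("g",get_image("wrist")[0])
to(list(rk(-.165-.028,.0455))+[.1268],DN)
```

```text
[ 0.39186724 -0.0536901   0.17228906] [-0.19539755  0.04637617] 0.02751463898799246 [-3.14154567e+00  1.46182115e-04 -3.08562956e+00] [-0.12489192 -0.37430745 -3.83880737]
wrist 162 ((-195.0195770263672, 47.22607421875), (8.412528038024902, 22.206331253051758), 1.3871657848358154) 0.20634914259459491
shift [-0.039 -0.014  0.757] then turn [-0.  0.  0.]
```

View pics/g_wrist.png

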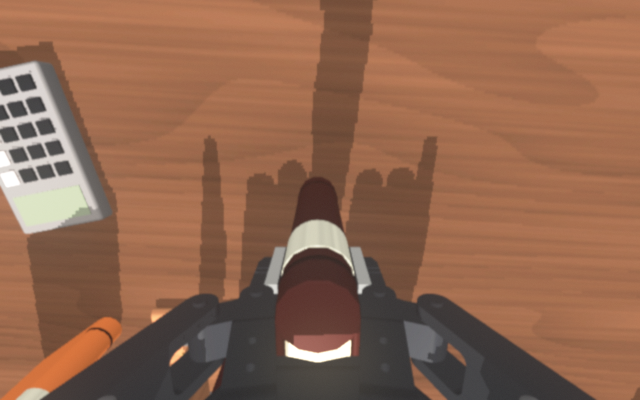

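The wrist view shows the ledger held square between the pads, spine at (318,200) towards the robot. I'm lowering it to just above the base board and approaching.

Call:
move_arm --rows '[[15,[0,-0.02,0.25],[0,0,0]],[15,[0,0,0.25],[0,0,0]],[15,[0,0,0.23],[0,0,0]],[15,[-0.2,0,0],[0,0,0]],[15,[-0.2,0,0],[0,0,0]],[15,[-0.2,0,0],[0,0,0]],[15,[-0.2,0,0],[0,0,0]],[15,[-0.1,0,0],[0,0,0]],[15,[0,0,0],[0,0,0]]]' --grip_force 60

```text
time_s: 14.82
tcp_pos: [0.4462, -0.0517, 0.1283]
eef_rot: [-3.142, -0.0, -3.083]
force: [0.6, 0.5, -2.5]
finger_gap: 0.0276
```

Run:
```python
from h import *
s=get_state();print(s['tcp_pos'],inv(s['tcp_pos']),s['eef_rot'],s['force'])
for n in ("top","side"):
    im,P=cloud(n); save("h_"+n,im)
a=cv2.imread("pics/h_top.png")[120:230,270:400];b=cv2.imread("pics/h_side.png")[150:270,270:400]
cv2.imwrite("pics/h.png",np.hstack([cv2.resize(x,(400,370),interpolation=cv2.INTER_CUBIC) for x in (a,b)]))
```

```text
[ 0.44622902 -0.05169773  0.12832131] [-0.14101088  0.04525204] [-3.14158319e+00 -7.79610451e-05 -3.08320545e+00] [ 0.55924549  0.49589275 -2.5134775 ]
```

View pics/h.png

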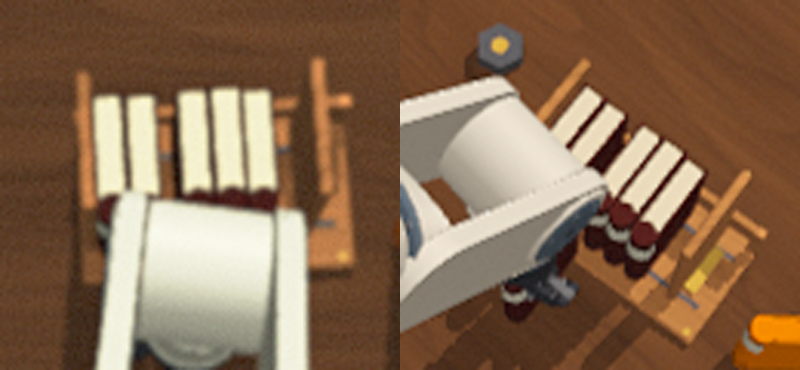

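The fixed cameras see the wrist in front of the rack, the books upright and the panel out. Now I start the slow wedging push.

Call:
move_arm --rows '[[15,[-0.05,0,0],[0,0,0]],[15,[-0.05,0,0],[0,0,0]],[15,[-0.05,0,0],[0,0,0]],[15,[-0.05,0,0],[0,0,0]],[15,[-0.05,0,0],[0,0,0]],[15,[-0.05,0,0],[0,0,0]]]'

```text
time_s: 15.68
tcp_pos: [0.4623, -0.0504, 0.1278]
eef_rot: [3.141, -0.004, -3.083]
force: [-4.7, 2.2, -2.6]
finger_gap: 0.0275
```

Call:
move_arm --rows '[[15,[-0.05,0,0],[0,0,0]],[15,[-0.05,0,0],[0,0,0]],[15,[-0.05,0,0],[0,0,0]],[15,[-0.05,0,0],[0,0,0]]]'

```text
time_s: 16.18
tcp_pos: [0.4764, -0.05, 0.1285]
eef_rot: [-3.142, 0.001, -3.083]
force: [-1.1, 0.9, -3.3]
finger_gap: 0.0276
```

Call:
move_arm --rows '[[15,[-0.05,0,0],[0,0,0]],[15,[-0.05,0,0],[0,0,0]],[15,[-0.05,0,0],[0,0,0]],[15,[-0.05,0,0],[0,0,0]]]'

```text
time_s: 16.68
tcp_pos: [0.4879, -0.0493, 0.1283]
eef_rot: [-3.142, -0.0, -3.083]
force: [-1.1, 0.9, -2.9]
finger_gap: 0.0274
```

Run:
```python
from h import *
s=get_state();print(s['tcp_pos'],inv(s['tcp_pos']),s['eef_rot'],s['force'],s['wrist_torque'])
for n in ("top","side"):
    im,P=cloud(n); save("i_"+n,im)
a=cv2.imread("pics/i_top.png")[120:230,270:400];b=cv2.imread("pics/i_side.png")[150:270,270:400]
cv2.imwrite("pics/i.png",np.hstack([cv2.resize(x,(400,370),interpolation=cv2.INTER_CUBIC) for x in (a,b)]))
```

```text
[ 0.48793696 -0.04932307  0.1283427 ] [-0.0992354   0.04523425] [-3.14159196e+00 -2.11466382e-04 -3.08341461e+00] [-1.12810627  0.91292651 -2.86650547] [0.27620714 0.49619247 0.12148714]
```

View pics/i.png

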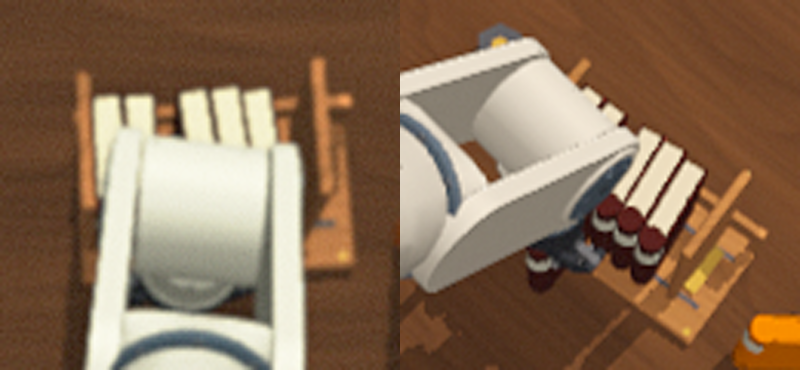

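Call:
move_arm --rows '[[15,[-0.05,0,0],[0,0,0]],[15,[-0.05,0,0],[0,0,0]],[15,[-0.05,0,0],[0,0,0]],[15,[-0.05,0,0],[0,0,0]],[15,[-0.05,0,0],[0,0,0]]]'

```text
time_s: 17.4
tcp_pos: [0.503, -0.0484, 0.1283]
eef_rot: [3.141, -0.0, -3.083]
force: [-1.9, 2.3, -3.3]
finger_gap: 0.0273
```

Call:
move_arm --rows '[[15,[-0.05,0,0],[0,0,0]],[15,[-0.05,0,0],[0,0,0]],[15,[-0.05,0,0],[0,0,0]],[15,[-0.05,0,0],[0,0,0]],[15,[-0.05,0,0],[0,0,0]],[15,[0,0,0],[0,0,0]]]'

```text
time_s: 18.15
tcp_pos: [0.5184, -0.0475, 0.1284]
eef_rot: [-3.142, 0.001, -3.083]
force: [-0.2, 3.1, -3.6]
finger_gap: 0.0276
```

Run:
```python
from h import *
s=get_state();print(s['tcp_pos'],inv(s['tcp_pos']),s['eef_rot'],s['force'],s['wrist_torque'])
```

```text
[ 0.51838956 -0.04752669  0.12843328] [-0.0687299  0.0452837] [-3.14153680e+00  9.07312585e-04 -3.08336113e+00] [-0.16150948  3.05089647 -3.58522158] [0.64340822 0.16383333 0.19119427]
```

Call:
move_arm --rows '[[15,[0,0,0.03],[0,0,0]],[40,[0,0,0],[0,0,0]],[40,[0,0,0],[0,0,0]],[40,[0,0,0],[0,0,0]],[40,[0,0,0],[0,0,0]],[40,[0.15,0,0],[0,0,0]],[40,[0.25,0,0],[0,0,0]],[40,[0.3,0,0],[0,0,0]],[40,[0.3,0,0],[0,0,0]],[0,[0.2,0,0],[0,0,0]],[0,[0,0,0],[0,-0.18,0]],[0,[0,0,0],[0,-0.18,0]],[0,[0,0,0],[0,-0.18,0]],[0,[0,0,0],[0,0,0]]]'

```text
time_s: 19.9
tcp_pos: [0.4478, -0.0401, 0.1285]
eef_rot: [3.107, 0.419, -3.081]
force: [0.2, -0.3, 0.9]
finger_gap: -0.0001
```

Run:
```python
from h import *
s=get_state();print(s['tcp_pos'],inv(s['tcp_pos']),s['eef_rot'],s['force'])
R=Ro.from_euler('xyz',s['eef_rot']);print(R.apply([0,0,1]))
a=-.54; T=(Ro.from_euler('xyz',DN)*Ro.from_rotvec([0,a,0])).as_euler('xyz')
to(list(rk(-.135,.0455))+[.095],T)
for n in ("top","side"):
    im,P=cloud(n); save("j_"+n,im)
a=cv2.imread("pics/j_top.png")[120:230,270:400];b=cv2.imread("pics/j_side.png")[150:270,270:400]
cv2.imwrite("pics/j.png",np.hstack([cv2.resize(x,(400,370),interpolation=cv2.INTER_CUBIC) for x in (a,b)]))
```

```text
[ 0.44780117 -0.04006516  0.128457  ] [-0.13877513  0.05677548] [ 3.10661929  0.41865177 -3.08101191] [ 0.24220137 -0.30524153  0.85835432]
[ 0.40341815  0.05949981 -0.91307917]
shift [ 0.17  -0.207  0.528] then turn [ 0.036 -0.121  0.001]
```

View pics/j.png

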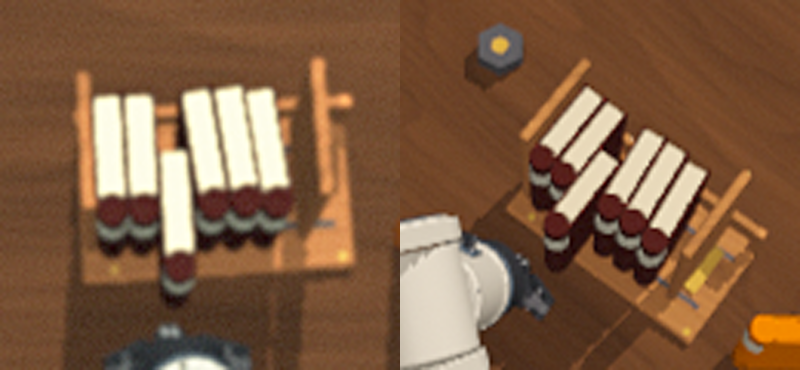

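The ledger stands upright between its neighbours, spine protruding about 45 mm; all books are upright and the right ones slightly yawed. I'm correcting the tilted tool pose for the push.

Call:
move_arm --rows '[[0,[0.085,-0.1,0.26],[0,0,0]],[0,[0.085,-0.1,0.26],[0,0,0]],[0,[0,0,0],[0.036,-0.12,0]],[0,[0,0,0],[0,0,0]],[0,[0,0,0],[0,0,0]]]'

```text
time_s: 20.62
tcp_pos: [0.4587, -0.0474, 0.1122]
eef_rot: [3.133, 0.488, -3.08]
force: [-0.3, -0.5, 0.3]
finger_gap: 0.0001
```

Run:
```python
from h import *
s=get_state();print(s['joint_pos'],inv(s['tcp_pos']),s['tcp_pos'][2],s['eef_rot'],s['force'])
a=-.54; T=(Ro.from_euler('xyz',DN)*Ro.from_rotvec([0,a,0])).as_euler('xyz')
to(list(rk(-.125,.0455))+[.095],T)
im,P=cloud("top"); np.savez("jt",im=im,P=P)
q=P.reshape(-1,3); r=(q[:,:2]-O)@np.array([[np.cos(TH),-np.sin(TH)],[np.sin(TH),np.cos(TH)]])
m=(q[:,2]>.14)&(q[:,2]<.175)&(r[:,0]>-.11)&(r[:,0]<-.055)&(abs(r[:,1]-.045)<.03)
print(m.sum(),r[m].min(0),r[m].max(0))
```

```text
[-0.19452041  0.20046967  2.40718529  1.12514827  0.14111282 -2.9193021 ] [-0.12832936  0.04887443] 0.11223999356646916 [ 3.13311517  0.48828582 -3.0802766 ] [-0.29568302 -0.48322738  0.30561095]
shift [ 0.086 -0.059  0.279] then turn [ 0.01  -0.052  0.003]
159 [-0.09486435  0.03203542] [-0.05503588  0.06011148]
```

Call:
move_arm --rows '[[0,[0.05,-0.03,0.09],[0,0,0]],[0,[0.05,-0.03,0.09],[0,0,0]],[0,[-0.044,0,0.024],[0,0,0]],[0,[-0.044,0,0.024],[0,0,0]],[0,[-0.044,0,0.024],[0,0,0]],[0,[-0.044,0,0.024],[0,0,0]]]'

```text
time_s: 21.42
tcp_pos: [0.4715, -0.0496, 0.1044]
eef_rot: [3.134, 0.482, -3.083]
force: [0.1, -0.7, 0.5]
finger_gap: 0.0002
```

```bash
cat > chk.py <<'E'
from h import *
s=get_state();print(s['joint_pos'].round(3),inv(s['tcp_pos']).round(4),s['tcp_pos'][2],s['eef_rot'],s['force'])
a=-.52; T=(Ro.from_euler('xyz',DN)*Ro.from_rotvec([0,a,0])).as_euler('xyz')
to(list(rk(-.070,.0455))+[.097],T)
E
python3 chk.py
```

```text
[-0.191  0.237  2.383  1.154  0.134 -2.944] [-0.1156  0.0459] 0.10436710246532394 [ 3.13382602  0.48186396 -3.08260774] [ 0.13862776 -0.73181397  0.49241123]
shift [-0.617 -0.011  0.461] then turn [ 0.009 -0.038  0.001]
```

Call:
move_arm --rows '[[0,[-0.06,0,0.034],[0,0,0]],[0,[-0.06,0,0.034],[0,0,0]],[0,[-0.06,0,0.034],[0,0,0]],[0,[-0.06,0,0.034],[0,0,0]]]'

```text
time_s: 21.92
tcp_pos: [0.4878, -0.0486, 0.1036]
eef_rot: [3.134, 0.481, -3.083]
force: [-4.3, -0.5, 1.1]
finger_gap: 0.0
```

```bash
python3 chk.py
```

```text
[-0.179  0.257  2.352  1.07   0.133 -2.849] [-0.0993  0.046 ] 0.10361377216511969 [ 3.13361722  0.48141625 -3.08281788] [-4.29905021 -0.54477665  1.13606632]
shift [-0.382 -0.012  0.324] then turn [ 0.009 -0.039  0.001]
```

Call:
move_arm --rows '[[0,[-0.055,0,0.031],[0,0,0]],[0,[-0.055,0,0.031],[0,0,0]],[0,[-0.055,0,0.031],[0,0,0]],[0,[-0.055,0,0.031],[0,0,0]]]'

```text
time_s: 22.42
tcp_pos: [0.5032, -0.0477, 0.1033]
eef_rot: [3.134, 0.482, -3.083]
force: [-1.7, 0.6, 1.3]
finger_gap: 0.0
```

```bash
python3 chk.py
python3 - <<'E'
from h import *
for n in ("top","side"):
    im,P=cloud(n); save("k_"+n,im)
a=cv2.imread("pics/k_top.png")[120:230,270:400];b=cv2.imread("pics/k_side.png")[150:270,270:400]
cv2.imwrite("pics/k.png",np.hstack([cv2.resize(x,(400,370),interpolation=cv2.INTER_CUBIC) for x in (a,b)]))
E
```

```text
[-0.169  0.275  2.323  0.99   0.134 -2.759] [-0.0839  0.046 ] 0.10325716973701067 [ 3.13371643  0.48177638 -3.08287792] [-1.73884485  0.57189034  1.32806675]
shift [-0.157 -0.01   0.2  ] then turn [ 0.009 -0.038  0.001]
```

View pics/k.png

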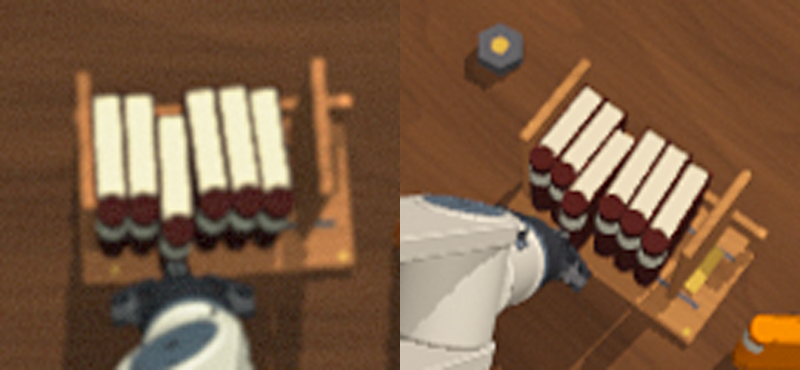

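The ledger is upright and about two-thirds home; the neighbours are standing. About 14 mm to go.

Call:
move_arm --rows '[[0,[-0.04,0,0.022],[0,0,0]],[0,[-0.04,0,0.022],[0,0,0]],[0,[-0.04,0,0.022],[0,0,0]],[0,[-0.035,0,0.02],[0,0,0]],[0,[0,0,0],[0,0,0]]]'

```text
time_s: 23.15
tcp_pos: [0.5138, -0.0471, 0.103]
eef_rot: [3.134, 0.482, -3.083]
force: [-0.3, -0.2, -0.0]
finger_gap: 0.0
```

Call:
move_arm --rows '[[0,[-0.022,0,0.012],[0,0,0]],[0,[0,0,0],[0,0,0]]]'

```text
time_s: 23.4
tcp_pos: [0.5151, -0.0469, 0.103]
eef_rot: [3.134, 0.482, -3.083]
force: [-1.6, 0.0, 0.5]
finger_gap: 0.0003
```

```bash
python3 chk.py
cat > meas.py <<'E'
from h import *
# spine tips (rack frame) per book, via x-profile at book tops
for n in ("top","side"):
    im,P=cloud(n); C=im.reshape(-1,3).astype(int)
    q=P.reshape(-1,3); r=(q[:,:2]-O)@np.array([[np.cos(TH),-np.sin(TH)],[np.sin(TH),np.cos(TH)]])
    t=(q[:,2]>.146)&(q[:,2]<.172)&(r[:,1]>-.08)&(r[:,1]<.12)&(r[:,0]>-.09)&(r[:,0]<.075)
    out=[]
    for lo in np.arange(-.075,.115,.005):
        m=t&(r[:,1]>=lo)&(r[:,1]<lo+.005)
        if m.sum()>5: out.append((int(lo*1000+.5 if lo>0 else lo*1000-.5),*(np.percentile(r[m,0],[3,97])*1000).round(1).tolist(),round(float(np.median(q[m,2])*1000))))
    print(n,*out,sep="\n ")
E
python3 meas.py
```

```text
[-0.161  0.289  2.3    0.926  0.137 -2.688] [-0.072   0.0461] 0.10297258275943023 [ 3.13375897  0.48177402 -3.08281105] [-1.56761017  0.00541263  0.4605348 ]
shift [ 0.017 -0.01   0.103] then turn [ 0.009 -0.038  0.001]
top
 (-75, -34.8, 64.5, 160)
 (-60, -34.8, -2.1, 155)
 (-55, -41.5, 54.5, 155)
 (-50, -42.3, 57.8, 153)
 (-45, -45.3, 53.7, 155)
 (-40, -43.1, 55.5, 155)
 (-35, -37.2, 55.0, 155)
 (-30, -38.1, 53.5, 162)
 (-25, -43.9, 60.1, 166)
 (-20, -46.3, 56.0, 165)
 (-15, -45.7, 56.8, 164)
 (-10, -44.4, 54.7, 164)
 (-5, -83.7, 54.2, 165)
 (0, -79.8, 56.5, 164)
 (5, -87.0, 58.7, 163)
 (10, -85.7, 56.9, 162)
 (15, -44.7, 55.4, 162)
 (20, -40.8, 53.7, 162)
 (25, -32.1, 55.4, 162)
 (30, -38.5, 57.4, 162)
 (35, -48.8, 49.9, 161)
 (40, -52.4, 43.7, 160)
 (45, -52.7, 47.7, 160)
 (50, -53.2, 47.5, 160)
 (55, -71.6, 49.7, 161)
 (60, -41.5, 56.5, 158)
 (65, -40.4, 55.6, 157)
 (70, -43.3, 55.9, 157)
 (75, -44.5, 51.5, 157)
 (80, -84.9, 56.1, 156)
 (85, -85.4, 58.9, 160)
 (90, -84.2, 58.7, 160)
 (95, -45.7, 55.5, 161)
 (100, -43.6, 56.8, 160)
 (105, -44.6, 56.6, 160)
 (110, -41.3, 56.4, 160)
[... 157 characters left out ...]
(-30, -46.4, 54.6, 164)
 (-25, -48.4, 55.5, 164)
 (-20, -48.6, 53.1, 165)
 (-15, -46.1, 52.5, 164)
 (-10, -66.8, 54.1, 164)
 (-5, -43.3, 52.7, 164)
 (0, -65.6, 56.8, 162)
 (5, -86.3, 53.8, 160)
 (10, -48.9, 51.1, 162)
 (15, -45.0, 53.6, 161)
 (20, -36.1, 52.3, 161)
 (25, -44.8, 54.9, 161)
 (30, -50.1, 47.7, 160)
 (35, -55.0, 45.9, 160)
 (40, -54.9, 46.6, 160)
 (45, -54.9, 42.7, 159)
 (50, -50.7, 46.3, 159)
 (55, -41.3, 55.7, 160)
 (60, -43.6, 54.4, 156)
 (65, -47.7, 51.3, 157)
 (70, -47.5, 53.4, 156)
 (75, -44.7, 51.9, 155)
 (80, -39.4, 56.9, 157)
 (85, -42.7, 53.1, 160)
 (90, -47.9, 50.0, 159)
 (95, -46.7, 54.1, 160)
 (100, -48.1, 52.9, 159)
 (105, -45.3, 54.1, 160)
 (110, -38.1, 61.3, 162)
```

Call:
move_arm --rows '[[0,[-0.03,0,0.016],[0,0,0]],[0,[-0.03,0,0.016],[0,0,0]],[0,[0,0,0],[0,0,0]]]'

```text
time_s: 23.88
tcp_pos: [0.5193, -0.0467, 0.1029]
eef_rot: [3.134, 0.482, -3.083]
force: [-1.0, 0.3, 1.2]
finger_gap: -0.0004
```

Call:
move_arm --rows '[[0,[-0.022,0,0.012],[0,0,0]],[0,[0,0,0],[0,0,0]]]'

```text
time_s: 24.12
tcp_pos: [0.5207, -0.0466, 0.1029]
eef_rot: [3.134, 0.482, -3.083]
force: [-1.2, -0.2, 0.2]
finger_gap: 0.0002
```

Call:
move_arm --rows '[[0,[-0.022,0,0.012],[0,0,0]],[0,[0,0,0],[0,0,0]]]'

```text
time_s: 24.38
tcp_pos: [0.5222, -0.0465, 0.1029]
eef_rot: [3.134, 0.482, -3.083]
force: [-0.9, -0.3, 0.2]
finger_gap: 0.0003
```

```bash
python3 chk.py; python3 meas.py | egrep "top|side|\((40|45|50|65|70|75|-15|-20|5|10|100),"
```

```text
[-0.157  0.297  2.286  0.887  0.138 -2.645] [-0.0648  0.0461] 0.10290164756139639 [ 3.13382055  0.4818516  -3.08278714] [-0.89361249 -0.29332485  0.18736094]
shift [ 0.122 -0.01   0.047] then turn [ 0.008 -0.038  0.001]
top
 (-20, -46.5, 56.4, 165)
 (-15, -86.9, 56.2, 165)
 (5, -84.4, 58.0, 162)
 (10, -80.1, 55.0, 162)
 (40, -45.1, 55.6, 161)
 (45, -45.0, 54.7, 160)
 (50, -44.5, 56.1, 160)
 (65, -42.4, 55.3, 157)
 (70, -45.8, 55.5, 157)
 (75, -45.8, 52.2, 157)
 (100, -83.6, 55.7, 161)
side
 (-20, -68.2, 53.0, 164)
 (-15, -64.9, 51.1, 164)
 (5, -81.7, 54.7, 161)
 (10, -48.5, 52.3, 161)
 (40, -48.7, 51.3, 159)
 (45, -47.6, 54.5, 159)
 (50, -42.0, 51.3, 160)
 (65, -48.4, 54.2, 156)
 (70, -46.3, 51.1, 157)
 (75, -44.6, 54.9, 156)
 (100, -48.0, 52.9, 159)
```

Call:
move_arm --rows '[[0,[-0.015,0,0.008],[0,0,0]],[0,[0,0,0],[0,0,0]]]'

```text
time_s: 24.72
tcp_pos: [0.5231, -0.0464, 0.1029]
eef_rot: [3.134, 0.482, -3.083]
force: [-0.6, 0.3, 0.3]
finger_gap: -0.0
```

Call:
move_arm --rows '[[0,[-0.015,0,0.008],[0,0,0]],[0,[0,0,0],[0,0,0]]]'

```text
time_s: 24.98
tcp_pos: [0.5235, -0.0463, 0.1025]
eef_rot: [3.133, 0.481, -3.083]
force: [-4.5, -0.3, 2.8]
finger_gap: -0.0002
```

Force rose to 4.5 N and the tool stalled, so the book is on the rail. Backing off.

Call:
move_arm --rows '[[0,[0.05,0,-0.027],[0,0,0]],[0,[0.2,0,-0.11],[0,0,0]],[0,[0.3,0,-0.16],[0,0,0]],[0,[0.33,0,-0.17],[0,0,0]],[0,[-0.2,0,-0.37],[0,0,0]],[0,[-0.2,0,-0.37],[0,0,0]],[0,[-0.2,0,-0.37],[0,0,0]],[0,[-0.2,0,-0.37],[0,0,0]],[0,[-0.2,0,-0.37],[0,0,0]],[45,[0,0,0],[0,0.16,0]],[45,[0,0,0],[0,0.16,0]],[45,[0,0,0],[0,0.16,0]],[45,[0,0,0],[0,0,0]],[45,[0,0,0],[0,0,0]]]'

```text
time_s: 26.72
tcp_pos: [0.4665, -0.0488, 0.2163]
eef_rot: [3.128, 0.008, -3.075]
force: [-0.6, -0.2, -0.2]
finger_gap: 0.0451
```

```bash
python3 - <<'E'
from h import *
s=get_state();print(s['tcp_pos'],s['eef_rot'],s['joint_pos'].round(2))
p=[.6086,-.1685]
to([*p,.265],DN)
im,P=cloud("top"); save("l",im); o,_,_=rackfit("t",im,P)
im,P=cloud("side"); o,_,_=rackfit("s",im,P)
E
python3 meas.py | egrep "top|side|\((40|45|50|65|70|75|-15|-20|5|10|100),"
python3 -c "
import cv2
a=cv2.imread('pics/l.png')[120:230,270:400];cv2.imwrite('pics/l2.png',cv2.resize(a,(520,440),interpolation=cv2.INTER_CUBIC))"
```

```text
[ 0.46649855 -0.04877898  0.21631567] [ 3.1277724  0.0077487 -3.0749967] [-0.12  0.15  2.    0.02  0.99 -1.76]
shift [-2.237 -2.137 -0.824] then turn [0.014 0.008 0.009]
t L 187 [598.7  34.2] [114.   11.9] 3.42 [0.5961 0.034 ]
t R 161 [ 610.8 -168.4] [111.3  12.3] 2.98 [ 0.6169 -0.1683]
s L 27 [640.5  33.5] [23.6 12.1] 4.21 [0.6396 0.0325]
s R 137 [ 607.3 -171.3] [109.6  12. ] 3.18 [ 0.6058 -0.1718]
top
 (-20, 12.2, 58.7, 165)
 (-15, 12.1, 57.5, 164)
 (5, 17.1, 60.8, 163)
 (10, 20.4, 58.7, 162)
 (40, 24.9, 57.2, 159)
 (45, 24.6, 54.5, 160)
 (50, 27.6, 58.6, 160)
 (65, -13.8, 57.7, 156)
 (70, -36.3, 57.5, 159)
 (75, 38.1, 57.5, 155)
 (100, -10.2, 57.9, 160)
side
 (-20, -48.6, 51.8, 164)
 (-15, -46.5, 53.2, 165)
 (5, -48.4, 54.5, 161)
 (10, -48.1, 49.3, 161)
```

View pics/l2.png

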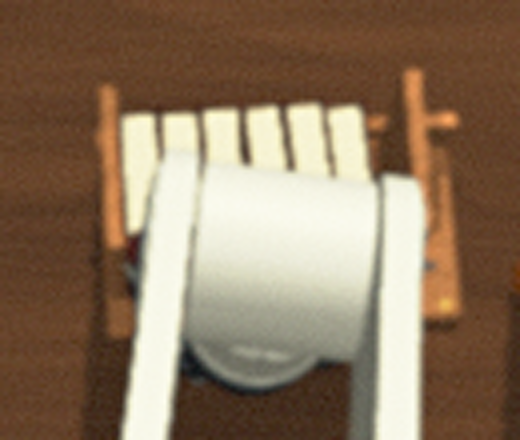

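The view shows all six fore-edges in line, with the panel still out. That was the 12th picture, so checks from here are numeric only.

Call:
move_arm --rows '[[45,[0,0,-0.41],[0.014,0.008,0.009]],[45,[0,0,-0.41],[0,0,0]],[45,[-0.37,-0.36,0],[0,0,0]],[45,[-0.37,-0.36,0],[0,0,0]],[45,[-0.37,-0.36,0],[0,0,0]],[45,[-0.37,-0.36,0],[0,0,0]],[45,[-0.37,-0.36,0],[0,0,0]],[45,[-0.37,-0.36,0],[0,0,0]],[45,[0,0,0],[0,0,0]]]'

```text
time_s: 28.05
tcp_pos: [0.6081, -0.1723, 0.2658]
eef_rot: [-3.14, -0.001, -3.086]
force: [-0.4, 0.2, -0.2]
finger_gap: 0.0449
```

```bash
cat > wm.py <<'E'
from h import *
s=get_state();print(s['tcp_pos'],inv(s['tcp_pos']),s['eef_rot'])
im,P=cloud("wrist")
o,Q,C=rackfit("w",im,P)
r=(Q[:,:2]-O)@np.array([[np.cos(TH),-np.sin(TH)],[np.sin(TH),np.cos(TH)]])
t=(Q[:,2]>.145)&(Q[:,2]<.172)
for lo in np.arange(-.08,.12,.004):
    m=t&(r[:,1]>=lo)&(r[:,1]<lo+.004)
    if m.sum()>20: print(round(lo*1000),m.sum(),(np.percentile(r[m,0],[1,99])*1000).round(1),(np.median(Q[m,2])*1000).round())
E
python3 wm.py; python3 -c "
from h import *
to([.6088,-.169,.189],DN)"
```

```text
[ 0.60811528 -0.17232412  0.2657808 ] [ 0.01370158 -0.08444739] [-3.14041748e+00 -7.91395495e-04 -3.08550516e+00]
w L 3245 [597.6  33.5] [110.   14.4] 3.33 [0.6051 0.0308]
w R 2836 [ 608.8 -168.7] [111.2  12. ] 3.29 [ 0.6037 -0.169 ]
-60 131 [-39.8  -6.2] 154.0
-56 534 [-44.   46.4] 155.0
-52 687 [-46.2  61. ] 153.0
-48 652 [-47.2  55. ] 153.0
-44 611 [-47.1  45.3] 153.0
-40 611 [-45.1  45. ] 153.0
-36 598 [-42.9  46.7] 153.0
-32 848 [-39.8  53. ] 155.0
-28 941 [-44.5  52.9] 164.0
-24 698 [-47.   53.3] 164.0
-20 759 [-47.6  57.2] 164.0
-16 748 [-47.7  56.1] 164.0
-12 721 [-45.8  56.4] 163.0
-8 700 [-42.4  56.5] 164.0
-4 705 [-38.2  55.5] 164.0
0 678 [-44.2  59.6] 163.0
4 653 [-46.6  59.9] 161.0
8 739 [-47.2  57. ] 161.0
12 737 [-47.3  56.9] 161.0
16 704 [-44.9  57.3] 161.0
20 677 [-42.8  55.9] 160.0
24 696 [-36.7  55.8] 161.0
28 288 [-30.4  60.1] 162.0
32 978 [-42.2  59.2] 160.0
36 691 [-45.1  57.5] 158.0
40 752 [-46.7  57.3] 159.0
44 723 [-46.8  57.5] 159.0
48 707 [-46.1  57.1] 159.0
52 684 [-43.4  57.3] 158.0
56 874 [-39.2  61.1] 160.0
60 293 [-43.   59.9] 158.0
64 640 [-45.6  56.7] 156.0
68 714 [-47.1  57.4] 155.0
72 714 [-47.3  57.3] 155.0
76 701 [-46.5  56.8] 156.0
80 669 [-43.8  57.3] 156.0
84 962 [-39.6  60.6] 157.0
88 960 [-42.7  60.3] 160.0
92 652 [-45.8  56.1] 159.0
96 743 [-47.3  55.5] 158.0
100 741 [-47.5  56.5] 158.0
104 711 [-47.3  56.7] 158.0
108 669 [-44.   56.6] 158.0
112 1330 [-39.1  64.4] 161.0
116 1807 [-40.7  68.6] 166.0
shift [-0.033  0.04   1.277] then turn [-0.001 -0.002 -0.001]
```

Numeric check: the ledger's spine is within 0.5 mm of the other five spines and all tops are at the right heights. Gripping the panel to close the row.

Call:
move_arm --rows '[[45,[-0.02,0.05,0.4],[0,0,0]],[45,[0,0,0.43],[0,0,0]],[45,[0,0,0.44],[0,0,0]],[45,[0,0,0],[0,0,0]],[0,[0,0,0],[0,0,0]],[0,[0,0,0],[0,0,0]],[0,[0,0,0],[0,0,0]],[0,[0,0,0],[0,0,0]],[0,[0,0,0],[0,0,0]]]' --grip_force 30

```text
time_s: 29.22
tcp_pos: [0.6089, -0.1683, 0.1914]
eef_rot: [-3.14, -0.0, -3.084]
force: [-2.3, -0.1, 7.7]
finger_gap: 0.0114
```

Call:
move_arm --rows '[[0,[0,0.03,0],[0,0,0]],[0,[0,0.04,0],[0,0,0]],[0,[0,0.04,0],[0,0,0]],[0,[0,0.04,0],[0,0,0]],[0,[0,0.04,0],[0,0,0]],[0,[0,0.04,0],[0,0,0]],[0,[0,0.04,0],[0,0,0]],[0,[0,0.04,0],[0,0,0]]]'

```text
time_s: 30.22
tcp_pos: [0.6079, -0.1508, 0.1914]
eef_rot: [-3.138, 0.0, -3.084]
force: [-2.4, -6.2, 6.5]
finger_gap: 0.0112
```

```bash
python3 -c "
from h import *
s=get_state(); p=inv(s['tcp_pos']); print(p,'joint est',-p[1]-.039,s['finger_gap'],s['force'],s['tcp_pos'])"
```

```text
[ 0.01469269 -0.06294829] joint est 0.023948286369033588 0.011199273585774177 [-2.41812408 -6.15207543  6.4759268 ] [ 0.60787354 -0.15080355  0.19139089]
```

Call:
move_arm --rows '[[0,[0,0.03,0],[0,0,0]],[0,[0,0.03,0],[0,0,0]],[0,[0,0,0],[0,0,0]]]'

```text
time_s: 30.6
tcp_pos: [0.6077, -0.1471, 0.1914]
eef_rot: [-3.138, 0.0, -3.084]
force: [-2.3, -4.6, 6.2]
finger_gap: 0.0114
```

Call:
move_arm --rows '[[0,[0,0.02,0],[0,0,0]],[0,[0,0,0],[0,0,0]]]'

```text
time_s: 30.85
tcp_pos: [0.6076, -0.1461, 0.1914]
eef_rot: [-3.138, 0.0, -3.084]
force: [-2.3, -6.4, 6.8]
finger_gap: 0.0114
```

```bash
python3 -c "
from h import *
s=get_state(); p=inv(s['tcp_pos']); print(p,'joint est',-p[1]-.0372,s['finger_gap'],s['force'],s['tcp_pos'])"; python3 meas.py | awk '/top/{f=1}/side/{f=0}1' | head -80 | egrep "top|side|\((-?[0-9]+)," | awk '{print}' | paste -sd' '
```

```text
[ 0.01469124 -0.05828051] joint est 0.021080505579499434 0.011401551768836034 [-2.3251766  -6.35050983  6.75101632] [ 0.60760477 -0.14614351  0.19138431]
top  (-5, 34.5, 57.4, 163)  (0, 18.1, 61.5, 166)  (5, 4.8, 60.3, 163)  (10, -13.0, 57.0, 163)  (15, -28.8, 55.0, 162)  (20, -42.9, 56.2, 162)  (25, -41.4, 57.6, 162)  (30, -37.5, 60.3, 162)  (35, -40.8, 56.1, 160)  (40, -42.7, 55.5, 160)  (45, -45.4, 52.7, 160)  (50, -41.9, 57.5, 160)  (55, -39.6, 58.2, 162)  (60, -38.7, 58.6, 158)  (65, -40.4, 54.9, 157)  (70, -43.4, 56.0, 158)  (75, -43.1, 50.7, 157)  (80, -42.3, 54.3, 157)  (85, -37.2, 58.9, 161)  (90, -40.6, 58.6, 160)  (95, -45.0, 55.6, 160)  (100, -44.1, 56.5, 160)  (105, -44.1, 55.8, 159)  (110, -41.9, 55.4, 160) side  (-70, -39.7, 4.2, 159)  (-50, -44.9, 4.1, 154)  (-45, -46.5, 2.4, 155)  (-40, -48.0, -3.2, 154)  (-35, -45.0, -12.6, 154)  (-30, -40.5, -26.2, 158)  (-25, -45.7, -40.8, 160)
```

Call:
move_arm --rows '[[0,[0,0.015,0],[0,0,0]],[0,[0,0,0],[0,0,0]]]'

```text
time_s: 31.2
tcp_pos: [0.6076, -0.146, 0.1914]
eef_rot: [-3.137, 0.0, -3.084]
force: [-1.6, -9.6, 6.1]
finger_gap: 0.011
```

Call:
move_arm --rows '[[0,[0,0.012,0],[0,0,0]],[0,[0,0,0],[0,0,0]]]'

```text
time_s: 31.45
tcp_pos: [0.6076, -0.146, 0.1914]
eef_rot: [-3.136, 0.0, -3.084]
force: [-1.3, -12.8, 4.7]
finger_gap: 0.0116
```

The tool stalled with force climbing to 12.8 N, so the row is solid. Releasing and retreating.

Call:
move_arm --rows '[[0,[0,-0.015,0],[0,0,0]],[40,[0,0,0],[0,0,0]],[40,[0,0,0],[0,0,0]],[40,[0,0,0],[0,0,0]],[40,[0,0,0],[0,0,0]],[40,[0,0,-0.3],[0,0,0]],[40,[0,0,-0.5],[0,0,0]],[40,[0,0,-0.6],[0,0,0]],[40,[0,0.4,0],[0,0,0]],[40,[0,0.4,0],[0,0,0]],[40,[0,0.4,0],[0,0,0]],[40,[0,0,0],[0,0,0]]]'

```text
time_s: 32.95
tcp_pos: [0.6025, -0.07, 0.2737]
eef_rot: [-3.141, -0.003, -3.082]
force: [-0.3, -0.7, -0.0]
finger_gap: 0.0399
```

```bash
python3 wm.py
```

```text
[ 0.60249118 -0.07004216  0.2736603 ] [0.01394426 0.0179888 ] [-3.14128208e+00 -2.58417199e-03 -3.08212016e+00]
w L 3280 [596.7  33.3] [111.   12.7] 2.85 [0.592  0.0318]
w R 3008 [ 607.2 -145.2] [110.7  12.7] 3.27 [ 0.6025 -0.1439]
-56 82 [-41.   36.9] 161.0
-52 1490 [-37.5  65.6] 157.0
-48 614 [-43.5  57.5] 153.0
-44 637 [-45.7  57.4] 153.0
-40 650 [-47.   56.9] 153.0
-36 649 [-46.9  57.3] 153.0
-32 628 [-45.1  54.4] 153.0
-28 333 [-42.7  48.7] 154.0
-24 532 [-39.5  43.3] 166.0
-20 600 [-44.8  44.1] 164.0
-16 656 [-46.7  55.2] 164.0
-12 705 [-47.5  57.1] 164.0
-8 711 [-47.2  57.4] 164.0
-4 696 [-45.7  57.2] 164.0
0 671 [-42.6  59.2] 166.0
4 694 [-40.   60.6] 163.0
8 657 [-44.6  57. ] 161.0
12 679 [-46.9  56.8] 161.0
16 714 [-47.1  56.6] 161.0
20 666 [-47.  57.] 161.0
24 671 [-45.   56.6] 161.0
28 670 [-41.5  60. ] 163.0
32 626 [-41.3  60.4] 161.0
36 672 [-44.6  57.4] 158.0
40 679 [-46.3  57.5] 159.0
44 674 [-46.8  57.7] 159.0
48 675 [-46.3  57.6] 159.0
52 590 [-44.2  46.9] 159.0
56 603 [-40.5  45.3] 161.0
60 456 [-41.9  46. ] 158.0
64 617 [-45.1  51. ] 156.0
68 660 [-46.8  56.1] 156.0
72 658 [-47.3  56.4] 156.0
76 653 [-46.1  57.1] 156.0
80 639 [-44.1  57.3] 156.0
84 706 [-39.8  59.9] 158.0
88 734 [-42.2  59.9] 161.0
92 681 [-45.5  56.5] 159.0
96 692 [-47.1  56.4] 159.0
100 675 [-47.4  56.3] 159.0
104 679 [-47.1  56.7] 159.0
108 639 [-44.3  56.2] 158.0
112 794 [-40.   60.3] 160.0
116 959 [-40.8  67.7] 166.0
```

```bash
python3 -c "
from h import *
print(robot.finish_job())"
```

```text
the job is handed in; nothing more can be done
None
```

The ledger is back in its gap, the row is closed up, and I handed the job in at about 33 s of the 72 s allowed. The hand-in reports no verdict.

**What I did:**
1. I slid the end panel out about 28 mm.
2. I wedged the ledger between its neighbours, spine towards the robot.
3. I pushed it home with the closed fingertips until it met the back rail, where the force rose to 4.5 N and the tool stalled.
4. I closed the panel until the row went solid at 12.8 N, then let go and lifted clear.

**Last checks, from wrist-camera depth:**
- **Spines:** all six tips line up within about 1 mm, and the ledger's centre is at rack y of about 45 mm.
- **Books:** the tops are at the expected heights, so none has tipped.
- **End panel:** the joint is about 0.019 from the panel spacing, or 0.021 from the tool position. Both are inside 0.016 to 0.026.

**Disagreements:**
- The absolute spine x read about -47 mm in my fitted rack frame, for all six books, where -50 mm is home. I put this down to a 1–3 mm frame and edge bias, because the ledger had stopped on the rail and was flush with the others.
- The last look was numeric only, because I had used all 12 picture views. I did not re-measure the bottle, weight and calculator; no move went near them.

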